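Press a flanged bushing home in a sprung bearing block

TASK

Two flanged bronze bushings stand on the bench: take the one with the slimmer barrel and smaller flange and press it into the bore of the aluminium block until its flange sits flush on the block's top face, then let go and leave it there. It is a press fit and the block gives on its rubber cushions, so keep pressing by feel until the flange bottoms, but never load the block with more than 28 N. Leave the other bushing and the things around the work where they are.

Things in the scene. Friction and masses are not known exactly. Their poses are not given: they have to be found in the camera images.
- bushing_center (a point): bushing to fit, bronze, upright, 66 mm tall, under 0.25 kg. From the foot up: barrel dia 24, 26 long (lowest 4 mm taper to 19); flange dia 40, 6 thick; round neck dia 26, 34 tall, to grip, with a 14 mm hole. Point: on the axis, half-way up, 33 mm above the foot, 7 mm above the flange's underside; z up along the axis
- spare_center (a point): the other bushing, which does not fit and must stay put: same shape and height, but barrel 34 mm and flange 50 mm in diameter. Point on the axis 33 mm above its foot
- bore_mouth (a point): centre of the bore's mouth in the top face of the aluminium block (80 x 80 x 40 mm, top 70 mm above the bench); z up out of the bore. Through bore dia 26 mm; from 4 mm down, four sprung steel strips in it converge downwards and squeeze the barrel: resistance grows from nothing to 10-18 N at full depth. Seated, bushing_center is 7 mm above this point
- flux: small white flux bottle with a blue nozzle, 33 mm in diameter, 90 mm tall, standing behind the block; bystander. Origin under its centre
- reel: reel of blank labels lying flat, 76 mm in diameter, 29 mm high; bystander. Origin under its centre
- marker: felt marker lying on the bench, 131 mm long, 18 mm thick; bystander. Origin under its centre
- press_nest: fixed steel base, 120 x 104 x 14 mm, origin under its centre, on which the block floats on rubber cushions. The block sinks straight down several mm under pressing (7 mm is too hard) and comes up when released, so push past the mouth's unloaded height; when the flange bottoms, the force climbs past the press-fit resistance
There are look-alikes about, which are no part of the job. What is shaped like the part that bears bushing_center but orange or purple is not meant.

How it is judged (in metres and radians):
On the way:
1. the barrel has been started upright in the bore, at least 8 mm deep (z of bushing_center in the frame of bore_mouth below 0.025 m and horizontal distance between bushing_center and bore_mouth below 0.004 m and angle between the z axis of bushing_center and the z axis of bore_mouth, either way round below 0.12 rad), for 0.1 s.
At the end, for the whole second after the job is handed in: the slimmer bushing sits upright in the bore with its flange flush on the block's top face (gap under 1.5 mm, axis within 3 mm and 3.4 degrees of the bore's), released and at rest (z of bushing_center in the frame of bore_mouth between 0.005 and 0.0085 m and horizontal distance between bushing_center and bore_mouth below 0.003 m and angle between the z axis of bushing_center and the z axis of bore_mouth, either way round below 0.06 rad and angle between bushing_center's own z axis and vertical below 0.1 rad and linear speed of bushing below 0.01 m/s); the robot touches nothing.
It fails at once if the block is pressed down by over 7 mm, which takes over 28 N, or struck by arm or fingers with over 28 N (height (world z) of bore_mouth below 0.063 m or contact force between any of the arm, the fingers and block above 28 N).
It fails at once if the other bushing is shifted by more than 20 mm or knocked over (distance of spare_center from where it was at the start of the episode above 0.02 m).
It fails at once if a bystander (bottle, reel, marker) is shifted by more than 30 mm (distance of any of flux, reel, marker from where it was at the start of the episode above 0.03 m).
It also fails if it takes over 45 s, if anything falls off the work surface, if the arm or the gripper's body presses on something with over 40 N, if the wrist force passes 120 N, or if a joint passes its speed limit or range.

ROBOT

A 6-joint arm with a two-finger parallel gripper is mounted at the origin on a cart in front of the work surface, level with it; the furniture and walls round the work are solid. World frame = base frame: x ahead of the robot, y to its left, z up, the work surface at z = 0. Lengths are in mm, angles in rad, forces in N, time in s.
With the tool pointing down it reaches from about 300 to 850 mm from the base axis. Payload 5.4 kg.
Tool frame: the origin (TCP) lies on the centre line of the jaws, within the pads' length; the fingertips stand 19 mm ahead of it and the grasp point (between the pads) is the TCP; z points along the fingers, y is the line along which they close (so a half turn about z gives the same grasp; the last joint's range is limited). The gripper opens to 85 mm and grips with 20 to 120 N. Pads are 22 mm wide; open, the fingers measure 114 mm over their backs; the gripper's body (76 mm by 85 mm) begins 54 mm behind the grasp point. The pads swing forward as they close: fully open they stand 13 mm farther back than shut.
Start: joints at [-1.406, 0.158, 1.597, -0, 1.386, -0.21], TCP at [210.475, -535.076, 250.299] pointing down, gripper open.
Joint ranges: [-2.91, 2.91], [-0.94, 2.29], [0.18, 2.7], [-1.29, 4.43], [0.17, 2.64], [-3, 3]. Speed limits (rad/s): [2.57, 2.57, 3.14, 3.14, 3.14, 3.14].

INTERFACE

Orientations are given as a rotation vector (axis times angle).
In Python, from bench import env, optics, close_job gives the robot as it stands.
- The arm moves only by the tool servo_tool, never from a script. Its argument "series" is a list of rows, each a list of 3 entries, a list of its own where there are three numbers: the shift along the world's x, y, z scaled (see below), then the turn about the world's z scaled (see below), then the finger opening in mm, from 0 to 85.4. A call has 1 to 20 rows; each row shifts and turns the commanded pose from where the row before left it; what a row does not reach is not made up. The controller multiplies each number of a shift by 80 mm and each number of a turn by 5 degrees. A row lasts 1/10 s, in which the tool goes at most 50 mm and 8.59 degrees, less where a joint would pass 70% of its speed; a pose out of reach is approached as far as the arm can. A call with a number of a shift or a turn outside -1 to 1 is refused whole. A call with a gripper value outside its range is refused whole. The fingers move at their own pace and stop on an object; "force" is the grip in N (left out, the last holds). Time passes only in rows, so rows that do not move let the fingers close. It gives the time, the measured TCP pose, the force, the opening and the grip force at its end, in the units of the state.
- env.state(): the state, without advancing time (a new reading comes with each control period).
- optics.camera(name): name is "side" or "top"; returns the picture (384x512x3 uint8, red, green, blue); there is no depth.
- optics.camera_info(name): a dict with "fx", "fy", "cx", "cy" (pixels), "R" (3x3) and "t" (3): a world point X has camera coordinates R X + t. Camera axes: x right, y down, z forward; pixel columns grow to the right and rows downward; lengths in mm; the calibration is good to about 2 mm. A picture is of the moment at which its call begins. camera_info takes no time and is no camera call.
- close_job(): hands the job in; it is judged then, once.
The state is a dict: "t": time; "joint_pos": joint angles; "joint_vel": joint speeds; "joint_efforts": joint torques, N m; "tcp_pos": TCP position; "tcp_rot": TCP orientation; "ft_force": force on the tool from outside, world axes, zero at the start; "torque": the same for the moment, N m; "grip_width": finger opening in mm; "grip_force": force on a finger pad.
Only numpy, scipy, OpenCV 4.12 (cv2) and the standard library are available. Lean on these libraries where they do the work, as an engineer would, in place of code of your own. Each camera call takes 0.05 s, during which the arm holds its last target. There are 200 camera calls.

## Working session

There is one attempt and no reset: what is moved stays moved. The work goes in short steps, Python scripts to look and compute and a tool call to move; the robot and the scene stay as the last step left them, time stands still between calls to the robot, and variables do not carry over. Pictures are saved under pics/ and viewed, at most 10 in all, crops included, and the job is handed in when it is done.

Besides the shell and the picture viewer there is one more tool, called after "Call:" by a JSON object that holds its "api" and its "payload". servo_tool: Moves the arm, as the interface text tells. Its arguments: {"type":"object","properties":{"series":{"type":"array","items":{"type":"array"}},"force":{"type":"number"}},"required":["series"]}

```bash
mkdir -p pics; python3 - <<'E'
from bench import env, optics
import cv2,numpy as np
for n in("side","top"):
    im=optics.camera(n); cv2.imwrite(f"pics/{n}0.png",cv2.cvtColor(im,cv2.COLOR_RGB2BGR)); i=optics.camera_info(n)
    R=np.array(i["R"]);print(n,i["fx"],i["fy"],i["cx"],i["cy"],R.round(3).tolist(),(-R.T@np.array(i["t"])).round(1))
print(env.state())
E
```

```text
side 497.85176120716244 497.85176120716244 245.27587382234617 177.41982765874346 [[0.984, -0.177, -0.016], [-0.101, -0.479, -0.872], [0.146, 0.86, -0.489]] [  395.5 -1242.6   611.7]
top 383.5471940404594 383.5471940404594 252.94760488588108 190.51777935085832 [[-0.005, -1.0, -0.008], [-0.991, 0.006, -0.137], [0.137, 0.007, -0.991]] [ 421.7 -279.5 1081.8]
{'t': 0.1, 'joint_pos': array([-1.40613267e+00,  1.59031253e-01,  1.59815422e+00, -2.54762976e-05,
        1.38622241e+00, -2.10101103e-01]), 'joint_vel': array([-0.00019423, -0.00117144, -0.00180954,  0.00048104,  0.00048665,
        0.00066822]), 'joint_efforts': array([ 8.75203350e-04, -3.96985710e+01, -3.32338822e+01, -1.66529576e-04,
        4.10843873e-03, -8.58810154e-06]), 'tcp_pos': array([ 210.36353652, -534.55920161,  249.36593877]), 'tcp_rot': array([-3.08481488e+00, -5.84909257e-01, -2.54373054e-05]), 'ft_force': array([0.05430186, 0.40775284, 0.36530717]), 'torque': array([ 0.02558262, -0.02697629,  0.01227   ]), 'grip_force': 0.0, 'grip_width': 85.3674748962671}
```

View pics/top0.png

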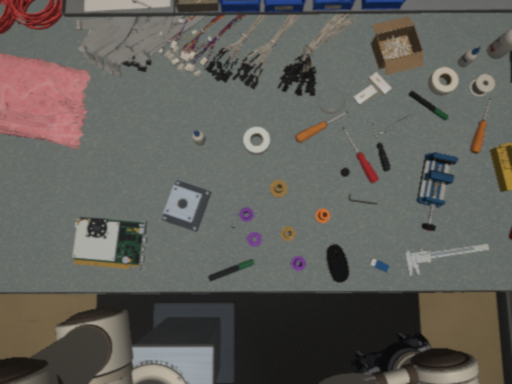

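View pics/side0.png

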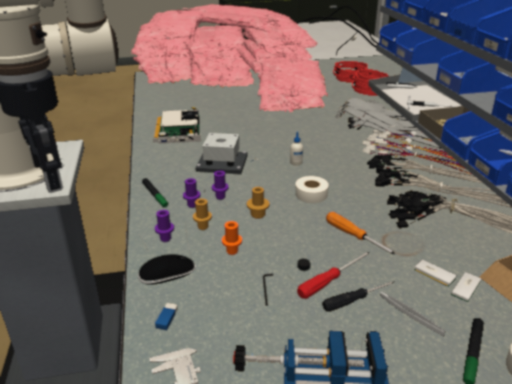

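Top view: two bronze bushings, at (279,188), larger, and (288,233), smaller. In the side view they are at (258,202) and (203,213). The look-alikes are purple at top (246,214), (255,239) and (298,264), and orange at (322,215). The bore is near (184,202) on the block, with the flux bottle at (198,136), the reel at (257,140) and the marker at (232,270). The bushing at (288,233) fits the description: bronze with the smaller flange. I'll confirm that with a crop and measurements.

```bash
cat > h.py <<'E'
import cv2,numpy as np
from bench import env,optics
def grab(n): return optics.camera(n)
def ray(n,u,v):
    i=optics.camera_info(n);R=np.array(i["R"]);t=np.array(i["t"])
    return -R.T@t, R.T@np.array([(u-i["cx"])/i["fx"],(v-i["cy"])/i["fy"],1])
def plane(n,u,v,z):
    c,d=ray(n,u,v); return c+d*(z-c[2])/d[2]
def proj(n,X):
    i=optics.camera_info(n);p=np.array(i["R"])@np.array(X)+np.array(i["t"])
    return np.array([i["fx"]*p[0]/p[2]+i["cx"],i["fy"]*p[1]/p[2]+i["cy"]])
def two(a,b):
    c1,d1=ray("top",*a);c2,d2=ray("side",*b)
    A=np.c_[d1,-d2];s=np.linalg.lstsq(A,c2-c1,rcond=None)[0]
    p,q=c1+s[0]*d1,c2+s[1]*d2; return (p+q)/2,np.linalg.norm(p-q)
def blobs(im,lo,hi,amin=30):
    m=cv2.inRange(cv2.cvtColor(im,cv2.COLOR_RGB2HSV),lo,hi)
    n,l,s,c=cv2.connectedComponentsWithStats(m)
    return [(s[k].tolist(),c[k].round(1).tolist()) for k in range(1,n) if s[k][4]>amin]
E
python3 - <<'E'
from h import *
T=grab("top");S=grab("side")
hs=lambda im,u,v:cv2.cvtColor(im,cv2.COLOR_RGB2HSV)[v,u]
print(hs(T,282,182),hs(T,294,233),hs(S,258,208),hs(S,203,218),hs(S,232,240))
for n,im in(("top",T),("side",S)):
    for b in blobs(im,(13,110,60),(24,255,230)): print(n,b)
a=cv2.resize(T[165:290,150:340],None,fx=4,fy=4,interpolation=cv2.INTER_CUBIC)
b=cv2.resize(S[120:260,140:290],None,fx=4,fy=4,interpolation=cv2.INTER_CUBIC)
cv2.imwrite("pics/ct.png",a[...,::-1]);cv2.imwrite("pics/cs.png",b[...,::-1])
E
```

```text
[ 18 134 139] [ 18 120 136] [ 18 186 173] [ 18 187 142] [ 11 237 143]
top ([471, 121, 15, 32, 226], [478.0, 137.8])
top ([296, 122, 31, 20, 240], [310.0, 131.4])
top ([491, 143, 21, 48, 763], [503.1, 165.0])
top ([270, 180, 17, 17, 209], [278.2, 188.2])
top ([281, 227, 14, 13, 119], [287.6, 233.1])
top ([74, 260, 64, 8, 236], [102.9, 263.6])
side ([45, 65, 93, 210, 11011], [99.2, 155.6])
side ([154, 117, 7, 21, 92], [157.4, 127.3])
side ([306, 182, 12, 4, 41], [311.6, 183.5])
side ([247, 187, 22, 31, 454], [257.5, 202.7])
side ([193, 199, 19, 31, 378], [201.7, 213.7])
side ([326, 212, 40, 28, 462], [344.5, 224.3])
side ([481, 256, 31, 45, 803], [500.4, 276.4])
side ([0, 314, 10, 60, 338], [3.0, 343.4])
```

View pics/ct.png

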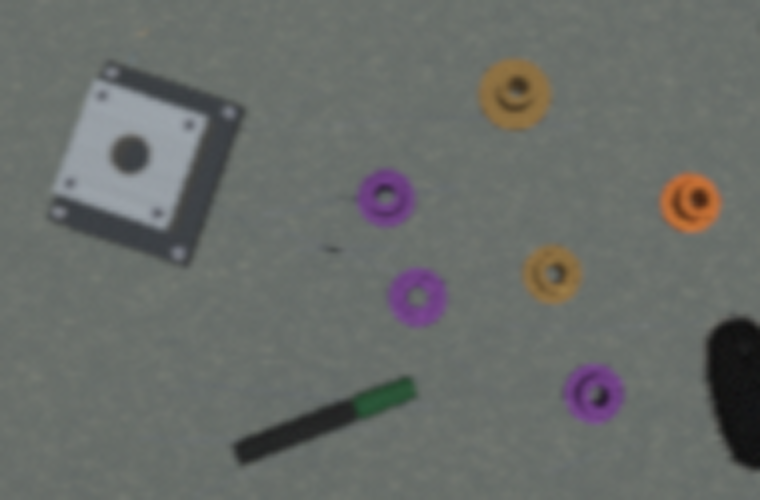

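View pics/cs.png

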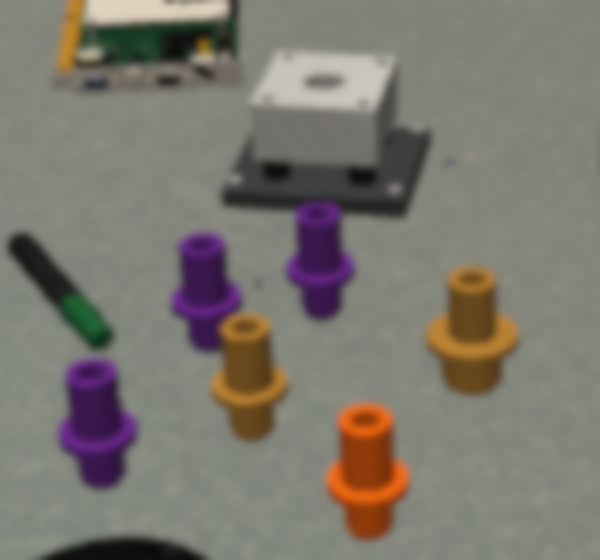

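The crops confirm it. The bronze bushing with the small flange and slim barrel is at top (288,233) and side (201,201, neck top). The spare, with the wide flange, is at top (279,188). The bore is at top (182.1,203.4) and side (220.6,139.9).

```bash
python3 - <<'E'
from h import *
print("flange",plane("top",287.9,233.4,32),"neck top",plane("top",288.9,232.9,66),"side",plane("side",200.9,201.1,66),two((288.9,232.9),(200.9,201.1)))
print("bore",plane("top",182.1,203.4,70),plane("side",220.6,139.9,70),two((182.1,203.4),(220.6,139.9)))
T=grab("top");S=grab("side")
for n,im,box in(("top",T,(150,175,215,235)),("side",S,(195,125,250,160))):
    x0,y0,x1,y1=box;g=cv2.cvtColor(im,cv2.COLOR_RGB2GRAY)[y0:y1,x0:x1]
    th,m=cv2.threshold(g,0,255,cv2.THRESH_OTSU) if n=="top" else cv2.threshold(g,165,255,0)
    cs,_=cv2.findContours(m,cv2.RETR_CCOMP,cv2.CHAIN_APPROX_NONE)
    for c in cs:
        if cv2.contourArea(c)>25:
            M=cv2.moments(c);p=(M["m10"]/M["m00"]+x0,M["m01"]/M["m00"]+y0);print(n,cv2.contourArea(c),np.round(p,1),plane(n,*p,70).round(1), cv2.minAreaRect(c))
for k,p in dict(spare=(278.6,188.4),purpA=(246.7,214.4),purpB=(254.5,239.3),purpC=(298.6,263.5),orange=(322.7,215.4)).items(): print(k,plane("top",*p,32).round(0))
E
```

```text
flange [ 448.68357964 -366.76537088   32.        ] neck top [ 449.10249146 -366.5934443    66.        ] side [ 450.98296303 -362.55561752   66.        ] (array([ 449.88744344, -366.42748815,   68.39814132]), np.float64(1.700397624442316))
bore [528.44751018 -84.33953714  70.        ] [530.26967557 -82.08832617  70.        ] (array([529.15356383, -84.60263325,  71.12713462]), np.float64(1.6454095093067775))
top 844.0 [181.7 203. ] [529.5 -83.3  70. ] ((31.753393173217773, 28.090496063232422), (30.270273208618164, 29.933937072753906), 19.653823852539062)
top 97.5 [182.2 203.3] [528.8 -84.5  70. ] ((32.250003814697266, 28.250003814697266), (10.60660171508789, 11.31370735168457), 45.0)
side 328.5 [220.4 139.7] [529.9 -80.6  70. ] ((24.63959503173828, 14.545684814453125), (32.55990219116211, 13.109457015991211), 4.085616588592529)
side 50.5 [220.4 139.9] [529.7 -81.7  70. ] ((25.5, 15.0), (11.0, 6.0), 0.0)
spare [ 572. -343.   32.]
purpA [ 501. -255.   32.]
purpB [ 433. -276.   32.]
purpC [ 368. -394.   32.]
orange [ 497. -463.   32.]
```

Call:
{"api": "servo_tool", "payload": {"series": [[[0.37,0.26,0],0.5,60],[[0.37,0.26,0],0.5,60],[[0.37,0.26,0],0.5,60],[[0.37,0.26,0],0.5,60],[[0.37,0.26,-0.2],0.5,60],[[0.37,0.26,-0.25],0.5,60],[[0.37,0.26,-0.25],0,60],[[0.39,0.27,-0.25],0,60],[[0,0,0],0,60],[[0,0,0],0,60]], "force": 60}}

```text
t: 1.3
tcp_pos: [449.0, -367.2, 173.7]
tcp_rot: [-2.982, -0.986, 0.001]
ft_force: [-0.7, -0.4, 1.5]
grip_width: 59.9
grip_force: 0.0
```

Call:
{"api": "servo_tool", "payload": {"series": [[[0,0.01,-0.35],0,60],[[0,0,-0.35],0,60],[[0,0,-0.35],0,60],[[0,0,-0.25],0,60],[[0,0,-0.17],0,60],[[0,0,0],0,60],[[0,0,0],0,60]]}}

```text
t: 2.0
tcp_pos: [449.0, -368.2, 57.9]
tcp_rot: [2.982, 0.981, 0.001]
ft_force: [0.8, -0.2, 0.6]
grip_width: 59.9
grip_force: 0.0
```

```bash
python3 - <<'E'
from h import *
T=grab("top");S=grab("side");print(env.state()["tcp_pos"])
a=cv2.resize(T[190:280,230:350],(480,360),interpolation=cv2.INTER_CUBIC)
b=cv2.resize(S[130:250,140:260],(320,320),interpolation=cv2.INTER_CUBIC)
o=np.zeros((360,800,3),np.uint8);o[:,:480]=a;o[:320,480:]=b
cv2.imwrite("pics/g1.png",o[...,::-1])
E
```

```text
[ 449.56245011 -368.3258011    58.45075911]
```

View pics/g1.png

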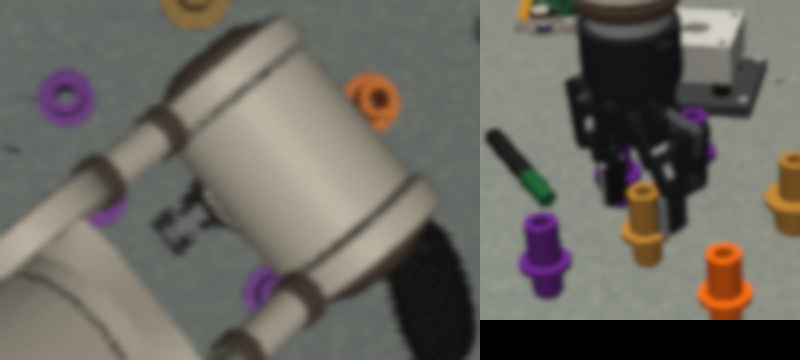

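The top view is hidden by the arm. In the side view the bushing's neck (crop 642,190) stands between the open fingers, clear of its neighbours. Now I'll grip it.

Call:
{"api": "servo_tool", "payload": {"series": [[[0,0.02,0],0,40],[[0,0,0],0,20],[[0,0,0],0,15],[[0,0,0],0,15],[[0,0,0],0,15],[[0,0,0],0,15]], "force": 110}}

```text
t: 2.7
tcp_pos: [449.4, -365.9, 57.8]
tcp_rot: [2.983, 0.983, 0.001]
ft_force: [-1.8, 1.6, 6.5]
grip_width: 23.0
grip_force: 107.6
```

Call:
{"api": "servo_tool", "payload": {"series": [[[0,0,0.1],0,15],[[0,0,0.3],0,15],[[0,0,0.35],0,15],[[0,0,0.35],0,15],[[0,0,0.3],0,15],[[0,0,0],0,15],[[0,0,0],0,15]]}}

```text
t: 3.4
tcp_pos: [448.7, -365.2, 168.2]
tcp_rot: [-2.984, -0.983, 0.0]
ft_force: [-0.7, 1.3, -2.0]
grip_width: 23.2
grip_force: 108.2
```

```bash
python3 - <<'E'
from h import *
S=grab("side");s=env.state();print(s["tcp_pos"],s["grip_width"],s["ft_force"])
p=proj("side",s["tcp_pos"]);print(p)
x,y=p.astype(int);cv2.imwrite("pics/g2.png",cv2.resize(S[y-50:y+50,x-50:x+50],(500,500),interpolation=cv2.INTER_CUBIC)[...,::-1])
E
```

```text
[ 448.20935184 -364.6618673   167.02855969] 23.1897947496422 [ 2.20506058e-03  3.06781606e-02 -2.70941119e+00]
[196.52446792 158.24406932]
```

View pics/g2.png

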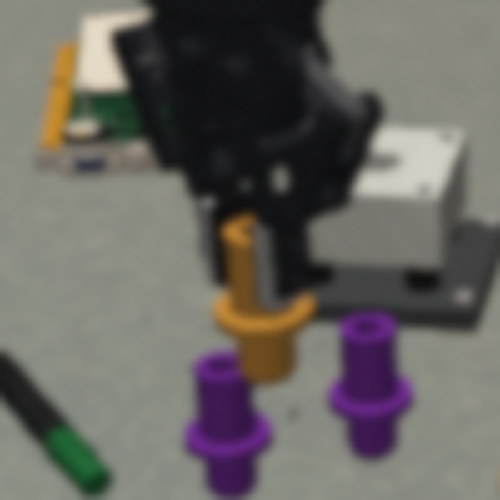

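The bushing is held in the jaws: flange at crop (264,305), foot at (266,375). The neck looks slightly tilted, so I'll measure the axis against a projected vertical.

```bash
cat >> h.py <<'E'
def bronze(S,p,h=45):
    x0,y0=int(p[0])-h,int(p[1])-h
    c=cv2.resize(S[y0:y0+2*h,x0:x0+2*h],None,fx=4,fy=4,interpolation=cv2.INTER_CUBIC)
    m=cv2.inRange(cv2.cvtColor(c,cv2.COLOR_RGB2HSV),(12,120,50),(26,255,255))
    n,l,s,_=cv2.connectedComponentsWithStats(m)
    k=min((k for k in range(1,n) if s[k][4]>800),key=lambda k:abs(s[k][0]+s[k][2]/2-4*h)+abs(s[k][1]+s[k][3]/2-4*h))
    return [(round((y+.5)/4-.5+y0,2),round((np.where(l[y]==k)[0].min()+.5)/4-.5+x0,2),round((np.where(l[y]==k)[0].max()+.5)/4-.5+x0,2)) for y in range(s[k][1],s[k][1]+s[k][3],5)]
E
python3 - <<'E'
from h import *
S=grab("side");s=env.state();t=s["tcp_pos"];print(t)
for r in bronze(S,proj("side",t)+[0,10]):print(r, round((r[1]+r[2])/2,2))
for dz in(8,-26,-32,-58):print(dz,proj("side",t+[0,0,dz]))
E
```

```text
[ 447.99458326 -364.42696813  166.48659609]
(150.12, np.float64(194.12), np.float64(194.88)) 194.5
(151.38, np.float64(191.12), np.float64(196.38)) 193.75
(152.62, np.float64(189.62), np.float64(195.88)) 192.75
(153.88, np.float64(189.12), np.float64(195.38)) 192.25
(155.12, np.float64(189.12), np.float64(195.38)) 192.25
(156.38, np.float64(189.62), np.float64(195.62)) 192.62
(157.62, np.float64(190.12), np.float64(195.62)) 192.87
(158.88, np.float64(190.12), np.float64(195.38)) 192.75
(160.12, np.float64(190.38), np.float64(195.62)) 193.0
(161.38, np.float64(190.38), np.float64(195.62)) 193.0
(162.62, np.float64(190.62), np.float64(195.88)) 193.25
(163.88, np.float64(190.38), np.float64(195.88)) 193.13
(165.12, np.float64(190.88), np.float64(196.12)) 193.5
(166.38, np.float64(190.62), np.float64(196.12)) 193.37
(167.62, np.float64(189.38), np.float64(207.62)) 198.5
(168.88, np.float64(188.62), np.float64(208.38)) 198.5
(170.12, np.float64(188.12), np.float64(208.38)) 198.25
(171.38, np.float64(188.38), np.float64(207.38)) 197.88
(172.62, np.float64(188.88), np.float64(206.12)) 197.5
(173.88, np.float64(190.12), np.float64(204.62)) 197.37
(175.12, np.float64(192.12), np.float64(203.62)) 197.87
(176.38, np.float64(193.12), np.float64(203.38)) 198.25
(177.62, np.float64(193.62), np.float64(203.38)) 198.5
(178.88, np.float64(193.88), np.float64(203.38)) 198.63
(180.12, np.float64(193.88), np.float64(203.38)) 198.63
(181.38, np.float64(194.12), np.float64(203.12)) 198.62
(182.62, np.float64(194.62), np.float64(202.38)) 198.5
(183.88, np.float64(195.62), np.float64(200.62)) 198.12
8 [196.15973188 154.81375625]
-26 [197.26114412 170.05506549]
-32 [197.45169533 172.69190736]
-58 [198.2646127  183.94103328]
```

Call:
{"api": "servo_tool", "payload": {"series": [[[0.07,0.25,0],0,15],[[0.14,0.5,0],0,15],[[0.14,0.5,0],0,15],[[0.14,0.5,0],0,15],[[0.14,0.5,0],0,15],[[0.14,0.5,0],0,15],[[0.14,0.5,0],0,15],[[0.09,0.27,0],0,15],[[0,0,-0.15],0,15],[[0,0,-0.18],0,15],[[0,0,0],0,15],[[0,0,0],0,15],[[0,0,0],0,15]]}}

```text
t: 4.8
tcp_pos: [528.8, -84.8, 142.4]
tcp_rot: [2.984, 0.981, 0.0]
ft_force: [-0.5, 0.7, -1.5]
grip_width: 23.1
grip_force: 108.2
```

```bash
python3 - <<'E'
from h import *
S=grab("side");s=env.state();t=s["tcp_pos"];print(t,s["tcp_rot"],s["ft_force"])
p=proj("side",t);x,y=p.astype(int)
cv2.imwrite("pics/g3.png",cv2.resize(S[y-30:y+60,x-45:x+45],(540,540),interpolation=cv2.INTER_CUBIC)[...,::-1]);print(x-45,y-30)
for r in bronze(S,p+[0,10]):print(*map(float,r), round(float(r[1]+r[2])/2,2))
for dz in(8,-26,-32,-58):print(dz,proj("side",t+[0,0,dz]))
E
```

```text
[529.05423398 -84.76055882 142.68253364] [2.98390563e+00 9.81108989e-01 8.68018193e-04] [-0.34447481 -0.57094714 -1.61130137]
174 83
107.88 216.88 218.12 217.5
109.12 214.12 218.62 216.37
110.38 213.38 218.38 215.88
111.62 213.38 218.62 216.0
112.88 213.62 218.62 216.12
114.12 213.88 218.38 216.13
115.38 213.88 218.38 216.13
116.62 213.62 218.38 216.0
117.88 213.88 218.38 216.13
119.12 214.12 218.62 216.37
120.38 214.62 218.62 216.62
121.62 213.88 219.12 216.5
122.88 212.62 227.12 219.87
124.12 212.38 227.12 219.75
125.38 212.88 226.38 219.63
126.62 214.12 225.12 219.62
127.88 215.62 224.12 219.87
129.12 216.12 223.88 220.0
130.38 216.38 223.88 220.13
131.62 216.38 223.88 220.13
132.88 216.88 223.62 220.25
134.12 217.88 222.12 220.0
8 [218.94485482 110.95704234]
-26 [219.51373839 123.57788573]
-32 [219.61257167 125.77053002]
-58 [220.03558525 135.15520641]
```

View pics/g3.png

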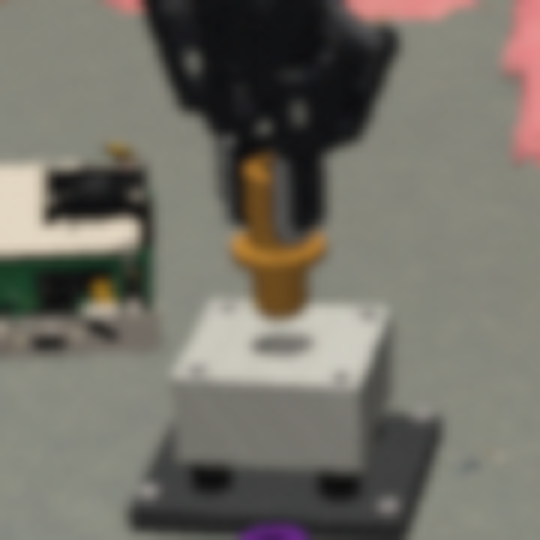

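The side view shows the bushing upright above the bore: foot centre at x≈220.2 px, bore at 220.4. Aligned, so I'll descend gently by feel.

Call:
{"api": "servo_tool", "payload": {"series": [[[0,0,-0.06],0,15],[[0,0,-0.06],0,15],[[0,0,-0.04],0,15],[[0,0,-0.03],0,15],[[0,0,-0.03],0,15],[[0,0,-0.03],0,15],[[0,0,0],0,15]]}}

```text
t: 5.55
tcp_pos: [528.6, -83.8, 121.9]
tcp_rot: [-2.983, -0.983, 0.001]
ft_force: [0.5, 0.1, -2.0]
grip_width: 23.2
grip_force: 108.2
```

Call:
{"api": "servo_tool", "payload": {"series": [[[0,0,-0.025],0,15],[[0,0,-0.025],0,15],[[0,0,-0.025],0,15],[[0,0,0],0,15]]}}

```text
t: 5.95
tcp_pos: [528.7, -83.8, 115.9]
tcp_rot: [-2.983, -0.983, 0.001]
ft_force: [0.4, -0.1, -2.1]
grip_width: 23.3
grip_force: 108.2
```

Call:
{"api": "servo_tool", "payload": {"series": [[[0,0,-0.025],0,15],[[0,0,-0.025],0,15],[[0,0,0],0,15]]}}

```text
t: 6.25
tcp_pos: [528.9, -83.8, 112.1]
tcp_rot: [-2.984, -0.983, -0.0]
ft_force: [1.3, 0.9, -2.6]
grip_width: 22.9
grip_force: 108.3
```

```bash
python3 - <<'E'
from h import *
S=grab("side");s=env.state();t=s["tcp_pos"];print(t,s["ft_force"],s["torque"])
p=proj("side",t);x,y=p.astype(int)
cv2.imwrite("pics/g4.png",cv2.resize(S[y-30:y+60,x-45:x+45],(540,540),interpolation=cv2.INTER_CUBIC)[...,::-1]);print(x-45,y-30)
E
```

```text
[528.91924893 -83.83369426 112.17620586] [ 0.78200773 -0.69035081 -2.02293552] [ 0.09400076 -0.12479322 -0.00882199]
174 95
```

View pics/g4.png

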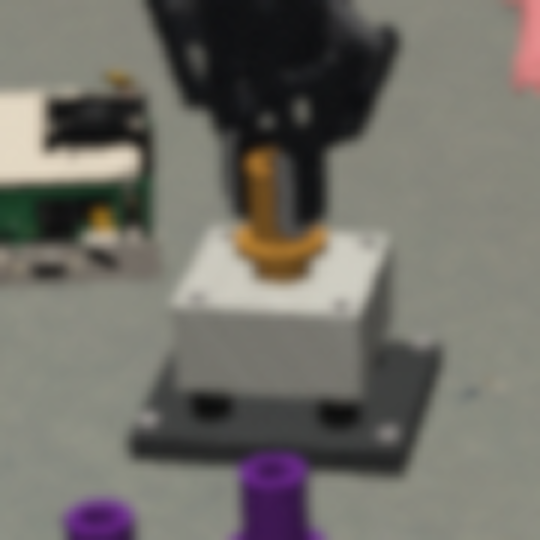

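The barrel is centred in the bore, with the flange at crop (281,240) roughly 12 mm above the block face. I'll keep pressing in small steps.

Call:
{"api": "servo_tool", "payload": {"series": [[[0,0,-0.025],0,15],[[0,0,-0.025],0,15],[[0,0,0],0,15]]}}

```text
t: 6.6
tcp_pos: [529.1, -83.9, 108.4]
tcp_rot: [2.984, 0.983, 0.001]
ft_force: [0.4, 0.8, 0.9]
grip_width: 23.0
grip_force: 108.5
```

Call:
{"api": "servo_tool", "payload": {"series": [[[0,0,-0.025],0,15],[[0,0,0],0,15]]}}

```text
t: 6.8
tcp_pos: [529.1, -83.9, 106.6]
tcp_rot: [2.984, 0.983, 0.001]
ft_force: [0.4, 1.3, 3.2]
grip_width: 23.3
grip_force: 108.7
```

Call:
{"api": "servo_tool", "payload": {"series": [[[0,0,-0.025],0,15],[[0,0,0],0,15]]}}

```text
t: 7.0
tcp_pos: [529.2, -83.9, 104.6]
tcp_rot: [2.983, 0.983, 0.001]
ft_force: [-0.3, 1.5, 4.9]
grip_width: 23.2
grip_force: 108.8
```

Call:
{"api": "servo_tool", "payload": {"series": [[[0,0,-0.025],0,15],[[0,0,0],0,15]]}}

```text
t: 7.2
tcp_pos: [529.3, -84.0, 102.8]
tcp_rot: [2.983, 0.983, 0.001]
ft_force: [-1.4, 1.0, 7.0]
grip_width: 23.0
grip_force: 109.0
```

Call:
{"api": "servo_tool", "payload": {"series": [[[0,0,-0.025],0,15],[[0,0,0],0,15]]}}

```text
t: 7.4
tcp_pos: [529.4, -83.9, 101.1]
tcp_rot: [2.983, 0.983, 0.001]
ft_force: [-1.7, 3.0, 8.9]
grip_width: 23.5
grip_force: 109.1
```

Call:
{"api": "servo_tool", "payload": {"series": [[[0,0,-0.012],0,15],[[0,0,0],0,15]]}}

```text
t: 7.6
tcp_pos: [529.4, -84.0, 100.5]
tcp_rot: [2.983, 0.983, 0.001]
ft_force: [-2.6, 3.0, 11.6]
grip_width: 23.1
grip_force: 109.2
```

Call:
{"api": "servo_tool", "payload": {"series": [[[0,0,-0.012],0,15],[[0,0,0],0,15]]}}

```text
t: 7.8
tcp_pos: [529.5, -84.0, 99.7]
tcp_rot: [2.983, 0.983, 0.001]
ft_force: [-3.6, 2.0, 10.9]
grip_width: 22.8
grip_force: 109.2
```

Call:
{"api": "servo_tool", "payload": {"series": [[[0,0,-0.012],0,15],[[0,0,0],0,15]]}}

```text
t: 8.0
tcp_pos: [529.5, -84.0, 98.9]
tcp_rot: [2.983, 0.983, 0.002]
ft_force: [-2.8, 2.6, 12.1]
grip_width: 23.5
grip_force: 109.2
```

Call:
{"api": "servo_tool", "payload": {"series": [[[0,0,-0.012],0,15],[[0,0,0],0,15]]}}

```text
t: 8.2
tcp_pos: [529.6, -84.0, 98.2]
tcp_rot: [2.983, 0.983, 0.002]
ft_force: [-3.9, 3.5, 13.7]
grip_width: 23.3
grip_force: 110.1
```

Call:
{"api": "servo_tool", "payload": {"series": [[[0,0,-0.012],0,15],[[0,0,0],0,15]]}}

```text
t: 8.4
tcp_pos: [529.6, -84.0, 97.6]
tcp_rot: [2.983, 0.983, 0.001]
ft_force: [-4.5, 2.5, 16.7]
grip_width: 23.1
grip_force: 110.4
```

Call:
{"api": "servo_tool", "payload": {"series": [[[0,0,-0.01],0,15],[[0,0,0],0,15],[[0,0,0],0,15]]}}

```text
t: 8.7
tcp_pos: [529.6, -84.0, 97.2]
tcp_rot: [2.983, 0.983, 0.001]
ft_force: [-6.6, 2.6, 19.2]
grip_width: 23.2
grip_force: 110.7
```

```bash
python3 - <<'E'
from h import *
S=grab("side");s=env.state();t=s["tcp_pos"];print(t,s["ft_force"],s["torque"])
p=proj("side",t);x,y=p.astype(int)
cv2.imwrite("pics/g5.png",cv2.resize(S[y-10:y+40,x-25:x+25],(600,600),interpolation=cv2.INTER_CUBIC)[...,::-1]);print(x-25,y-10)
E
```

```text
[529.60900135 -84.03305138  97.11054998] [-6.13775796  2.21041607 18.95123779] [0.80831243 1.16772012 0.03504247]
195 120
```

View pics/g5.png

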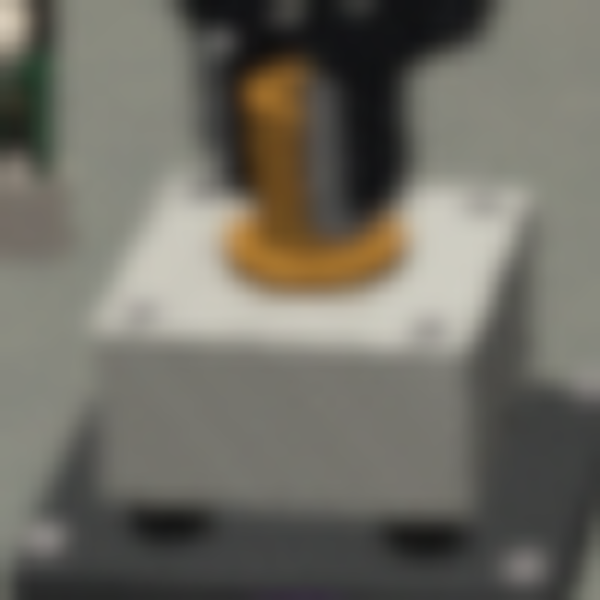

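The flange appears down on the face at crop (315,250), and the force is now climbing steeply. One more small press, then release.

Call:
{"api": "servo_tool", "payload": {"series": [[[0,0,-0.008],0,15],[[0,0,0],0,15],[[0,0,0],0,15]]}}

```text
t: 9.05
tcp_pos: [529.7, -84.0, 96.7]
tcp_rot: [2.983, 0.983, 0.001]
ft_force: [-6.5, 3.3, 19.5]
grip_width: 23.1
grip_force: 110.9
```

Call:
{"api": "servo_tool", "payload": {"series": [[[0,0,0],0,60],[[0,0,0.02],0,60],[[0,0,0.02],0,60],[[0,0,0.1],0,60],[[0,0,0.3],0,60],[[0,0,0.4],0,60],[[0,0,0.4],0,60],[[0,0,0],0,60],[[0,0,0],0,60]]}}

```text
t: 9.95
tcp_pos: [529.3, -84.1, 194.3]
tcp_rot: [2.982, 0.983, 0.002]
ft_force: [-0.3, -0.9, -0.6]
grip_width: 59.7
grip_force: 0.0
```

```bash
python3 - <<'E'
from h import *
S=grab("side");s=env.state();t=s["tcp_pos"];print(t,s["ft_force"],s["grip_width"])
B=np.array([529.2,-84,77])
p=proj("side",B);x,y=p.astype(int)
cv2.imwrite("pics/g6.png",cv2.resize(S[y-25:y+25,x-25:x+25],(600,600),interpolation=cv2.INTER_CUBIC)[...,::-1]);print(x-25,y-25)
for r in bronze(S,p,25):print(*map(float,r), round(float(r[1]+r[2])/2,2))
for dz in(33,-1,-7):print(dz,proj("side",B+[0,0,dz]))
E
```

```text
[528.53425708 -83.78605947 192.90476219] [-0.34818818 -0.20677145 -0.66024588] 59.955950728917664
195 112
123.88 218.62 222.62 220.62
125.12 215.88 224.62 220.25
126.38 215.62 224.62 220.12
127.62 215.88 224.38 220.13
128.88 216.12 224.12 220.12
130.12 216.12 224.38 220.25
131.38 216.12 224.38 220.25
132.62 216.38 224.38 220.38
133.88 216.62 224.12 220.37
135.12 216.38 224.62 220.5
136.38 215.38 226.88 221.13
137.62 214.12 227.62 220.87
138.88 213.88 227.38 220.63
140.12 214.62 226.62 220.62
141.38 216.88 223.62 220.25
33 [219.64108799 125.89731672]
-1 [220.1917586  138.12068104]
-7 [220.28745191 140.24480802]
```

View pics/g6.png

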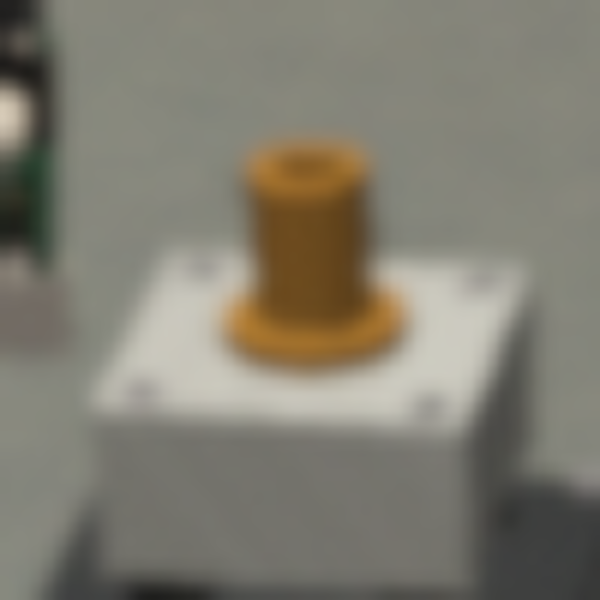

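The released bushing stands upright and looks flush, with its neck top at crop (308,165) and flange at (315,325). I'll close the fingers and press gently on the neck top to confirm it is squarely bottomed.

Call:
{"api": "servo_tool", "payload": {"series": [[[0,0,0],0,0],[[0,0,0],0,0],[[0,0,-0.1],0,0],[[0,0,-0.25],0,0],[[0,0,-0.2],0,0],[[0,0,-0.15],0,0],[[0,0,-0.05],0,0],[[0,0,0],0,0]], "force": 60}}

```text
t: 10.8
tcp_pos: [528.4, -83.7, 132.5]
tcp_rot: [-2.983, -0.983, 0.002]
ft_force: [-0.9, 0.5, 0.4]
grip_width: 0.3
grip_force: 0.0
```

Call:
{"api": "servo_tool", "payload": {"series": [[[0,0,-0.02],0,0],[[0,0,-0.01],0,0],[[0,0,0],0,0]]}}

```text
t: 11.1
tcp_pos: [529.2, -84.0, 131.4]
tcp_rot: [2.983, 0.983, 0.001]
ft_force: [0.1, -0.2, 0.5]
grip_width: 0.1
grip_force: 0.0
```

Call:
{"api": "servo_tool", "payload": {"series": [[[0,0,-0.02],0,0],[[0,0,0],0,0]]}}

```text
t: 11.3
tcp_pos: [528.8, -83.9, 129.2]
tcp_rot: [-2.984, -0.983, 0.0]
ft_force: [1.1, -0.4, -0.3]
grip_width: -0.1
grip_force: 0.0
```

Call:
{"api": "servo_tool", "payload": {"series": [[[0,0,-0.015],0,0],[[0,0,-0.01],0,0],[[0,0,0],0,0]]}}

```text
t: 11.6
tcp_pos: [529.2, -84.0, 127.8]
tcp_rot: [2.983, 0.983, 0.001]
ft_force: [-0.8, 1.0, 4.5]
grip_width: -0.0
grip_force: 2.2
```

Call:
{"api": "servo_tool", "payload": {"series": [[[0,0,-0.012],0,0],[[0,0,0],0,0]]}}

```text
t: 11.8
tcp_pos: [529.2, -84.0, 127.1]
tcp_rot: [2.983, 0.983, 0.001]
ft_force: [-2.1, 0.6, 7.8]
grip_width: 0.4
grip_force: 3.6
```

Call:
{"api": "servo_tool", "payload": {"series": [[[0,0,-0.012],0,0],[[0,0,0],0,0]]}}

```text
t: 12.0
tcp_pos: [529.3, -84.0, 126.5]
tcp_rot: [2.983, 0.983, 0.001]
ft_force: [-3.8, 1.6, 9.9]
grip_width: 0.1
grip_force: 4.8
```

Call:
{"api": "servo_tool", "payload": {"series": [[[0,0,-0.012],0,0],[[0,0,-0.01],0,0],[[0,0,0],0,0]]}}

```text
t: 12.3
tcp_pos: [529.3, -84.1, 125.5]
tcp_rot: [2.983, 0.983, 0.001]
ft_force: [-4.9, 0.5, 13.6]
grip_width: 0.1
grip_force: 7.0
```

Call:
{"api": "servo_tool", "payload": {"series": [[[0,0,-0.012],0,0],[[0,0,0],0,0],[[0,0,0],0,0]]}}

```text
t: 12.6
tcp_pos: [529.4, -84.1, 124.9]
tcp_rot: [2.983, 0.983, 0.001]
ft_force: [-6.6, 1.2, 16.0]
grip_width: -0.1
grip_force: 8.2
```

Call:
{"api": "servo_tool", "payload": {"series": [[[0,0,-0.015],0,0],[[0,0,0],0,0],[[0,0,0],0,0]]}}

```text
t: 12.9
tcp_pos: [529.5, -84.1, 124.2]
tcp_rot: [2.983, 0.984, 0.001]
ft_force: [-8.5, 2.1, 19.8]
grip_width: -0.0
grip_force: 9.7
```

Call:
{"api": "servo_tool", "payload": {"series": [[[0,0,0.05],0,0],[[0,0,0.05],0,0],[[0,0,0.2],0,0],[[0,0,0.4],0,0],[[0,0,0.4],0,0],[[0,0,0],0,0],[[0,0,0],0,0]]}}

```text
t: 13.6
tcp_pos: [529.1, -83.9, 209.6]
tcp_rot: [2.983, 0.983, 0.001]
ft_force: [-0.3, -0.8, -0.5]
grip_width: 0.0
grip_force: 0.0
```

```bash
python3 - <<'E'
from h import *
from bench import close_job
S=grab("side");s=env.state();print(s["tcp_pos"],s["ft_force"])
p=proj("side",[529.2,-84,77])
for r in bronze(S,p,25)[1::2]:print(*map(float,r), round(float(r[1]+r[2])/2,2))
for b in blobs(S,(13,110,60),(24,255,230),300):print(b)
E
```

```text
[528.36759058 -83.69184646 208.4096202 ] [ 0.41207598  1.34715685 -0.59205046]
125.12 215.88 224.62 220.25
127.62 215.88 224.38 220.13
130.12 216.12 224.38 220.25
132.62 216.38 224.38 220.38
135.12 216.38 224.62 220.5
137.62 214.12 227.62 220.87
140.12 214.62 226.62 220.62
([30, 65, 108, 210, 12607], [93.6, 148.3])
([247, 187, 22, 31, 453], [257.5, 202.7])
([326, 212, 40, 28, 463], [344.5, 224.4])
([481, 256, 31, 45, 800], [500.5, 276.5])
([0, 314, 10, 60, 340], [3.1, 343.4])
```

Nothing moved in the second press and the spare hasn't shifted, so I'm handing the job in.

```bash
python3 -c "
from bench import close_job
print(close_job())"
```

```text
the job is handed in; nothing more can be done
None
```

The slimmer bronze bushing is pressed into the bore with its flange flush on the block, released and handed in at about 14 s; measured load on the block peaked at about 22 N, and the spare bushing did not move.

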